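Open the terminal compartment of the key-cutting machine

TASK

The key-cutting machine needs its terminals checked: press the black snap tab in front of the sheet-metal terminal cover all the way down, then push the released cover along its runners, off its seat, until the terminal compartment under it is completely uncovered. Leave the cover lying flat on the runners; only push it, never lift or tip it, and do not disturb the padlock, the oil bottle or the tin that stand beside the machine.

Things in the scene. Friction and masses are not known exactly. Their poses are not given: they have to be found in the camera images.
- machine: Grey key-cutting machine, fixed, 190 mm (x) by 525 mm (y). Origin on the bench; z up; +y is the way the cover slides open, towards the tall head (195 mm high, from y = 180 mm), always within 0.4 rad of world y. Low bed y = -157..177 mm: two runners along y, tops 65 mm above the bench, at |x| = 40..58 mm; outside them guide walls, 78 mm high; between them a channel, floor 55 mm high.
- compartment (a point): Centre of the 80 x 105 mm mouth of the terminal compartment, level with the runner tops; in the machine's frame y = -130..-25 mm. Beside it lips at |x| > 51 mm, tops 79 mm above the bench, overlap the closed cover's flanges so it cannot be lifted. Back stops (73 mm high, |x| > 43 mm, y = -152..-132 mm) stop it going backwards; between them is room for fingertips behind the cover.
- end_stop (a point): Middle of the end stop's face at runner height, y = +167 mm in the machine's frame; the stop is 78 mm high and ends the cover's travel (cover origin then at y = +117 mm).
- cover: Loose steel hood, 0.15 to 0.3 kg: 92 (x) by 100 (y) by 30 mm high, with 5 mm thick flanges, 111 mm over both. Origin at the centre of its underside, axes as the machine's. Closed: origin at (0, -76, 65) mm in the machine's frame, blocked by the tab. Tab down: it slides to +y (1 to 2 N) over the tab along the runners; compartment uncovered when its origin is past y = +25 mm.
- cover_back (a point): Centre of the cover's flat upright back face (facing -y of the machine, 92 mm wide, 65 to 95 mm above the bench), 15 mm above its underside: the place to push, towards +y.
- tab (a joint): Travel of the snap tab in m: 0 = standing up (blocking), 0.016 = fully down; releases the cover from 0.0125. Starts between 0 and 0.002. Moves straight down against about 4 N and stays where it is left; no spring brings it back.
- tab_top (a point): Centre of the top of the snap tab, a black ribbed block 34 (x) by 40 mm (y) between the runners, at (0, -2) mm in the machine's frame, in front (+y) of the closed cover, whose front face is 24 mm from this point. Top 77 mm above the bench when up, 61 mm when fully down (4 mm below the runner tops, 6 mm above the channel floor).
- padlock: Brass padlock standing upright, body 24 by 46 by 40 mm, 70 mm high with its shackle, loose; origin at the centre of its underside. One of three bystanders, which swap places: two stand on the bench along the machine's far (+x) side, 132 mm or more from its middle line, one off its bare end, at about (35, -235) mm in its frame.
- oil_bottle: Small white oil bottle, 42 mm in diameter, 105 mm high, standing loose; origin at the centre of its underside. Bystander.
- blank_tin: Tin of key blanks, 64 mm in diameter, 70 mm high, standing loose; origin at the centre of its underside. Bystander.
Mind the look-alikes: they are no part of the job. Leave any purple look-alike of the cover alone.

How it is judged:
On the way, in this order (a step that is already met when the one before it is completed fails the run):
1. the snap tab is pressed down while the cover is still on its seat (value of joint tab above 0.0125 m and y of cover in the frame of machine below -0.06 m), for 0.1 s.
2. the cover is pushed along the runners until the compartment is uncovered (y of cover in the frame of machine between 0.027 and 0.122 m and z of cover in the frame of machine between 0.06 and 0.07 m and angle between cover's own z axis and vertical below 0.08 rad), for 0.1 s.
At the end, for the whole second after the job is handed in: The tab is down (12 mm or more), and the cover lies still and flat (within 0.08 rad) on the runners (origin 60 to 70 mm above the bench), its origin past y = +27 mm in the machine's frame, so that the compartment is uncovered; the bystanders stand (all of step 2 and value of joint tab above 0.012 m and linear speed of cover below 0.01 m/s and angle between each of padlock, oil_bottle, blank_tin's own z axis and vertical below 0.1 rad); the robot touches nothing.
It fails at once if the cover is lifted (15 mm above the runners) (z of cover in the frame of machine above 0.08 m).
It fails at once if the cover is tipped (over 0.3 rad) (angle between cover's own z axis and vertical above 0.3 rad).
It fails at once if the padlock is disturbed (moved 25 mm) (distance of padlock from where it was at the start of the episode above 0.025 m).
It fails at once if the oil bottle is disturbed (moved 25 mm) (distance of oil_bottle from where it was at the start of the episode above 0.025 m).
It fails at once if the blank tin is disturbed (moved 25 mm) (distance of blank_tin from where it was at the start of the episode above 0.025 m).
It also fails if it takes over 42 s, if anything falls off the work surface, if the arm or the gripper's body presses on something with over 40 N, if the wrist force passes 120 N, or if a joint passes its speed limit or range.

ROBOT

A 6-joint arm with a two-finger parallel gripper is mounted at the origin on the work surface. World frame = base frame: x ahead of the robot, y to its left, z up, the work surface at z = 0. Lengths are in m, angles in rad, forces in N, time in s.
With the tool pointing down it reaches from about 0.275 to 0.825 m from the base axis. Payload 4.9 kg.
Tool frame: the origin (TCP) lies midway between the tips of the shut fingers; the grasp point (between the pads) lies 19 mm behind it (grip_point_offset is the distance from the TCP to the grasp point, in m); z points along the fingers, y is the line along which they close (so a half turn about z gives the same grasp; the last joint's range is limited). The gripper opens to 85 mm and grips with 20 to 120 N. Pads are 22 mm wide; open, the fingers measure 114 mm over their backs; the gripper's body (76 mm by 85 mm) begins 54 mm behind the grasp point. The pads swing forward as they close: fully open they stand 13 mm farther back than shut.
Start: joints at [-1.409, 0.326, -0.193, 1.052, 0, 1.437], TCP at [0.16, -0.526, 0.194] pointing down, gripper open.
Joint ranges: [-2.65, 2.65], [-0.97, 1.79], [-1.3, 1.35], [-1.93, 2.1], [-1.47, 1.37], [-3.14, 3.14]. Speed limits (rad/s): [2.57, 2.57, 3.14, 3.14, 3.14, 3.14].

INTERFACE

Orientations are given as a rotation vector (axis times angle).
In Python, from cell import * gives the robot as it stands. Calls block until the motion is done:
- movep(position, orientation): joint-space move of the TCP to a pose.
- move_l(position, velocity=0.15, rot=None, until_force=None): straight line of the TCP; rot=None keeps the orientation; velocity is the mean speed in m/s. With until_force (N) it stops when the force on the tool has changed by that much, and returns True; else False.
- set_joints(angles): joint-space move.
- let_go() and grab(newtons=None): open the fingers fully, or close them until they stop; newtons is the grip in N (None keeps the last).
- sleep(seconds).
- ik(position, orientation): joint angles nearest the present ones, or None.
- get_state(): the state.
- grab_frame(name): name is "scene" or "top"; returns a dict with "img" (480x640x3 uint8, red, green, blue), "fx", "fy", "cx", "cy" (pixels), "k1" (the pictures are not rectified: a ray, as slopes to the right and down, at radius r is drawn at 1 + k1 r^2 times it, then the intrinsics apply), "cam_to_world" (4x4, takes a point from camera to world coordinates). Camera axes: x right, y down, z forward; pixel columns grow to the right and rows downward; lengths in m; the calibration is good to about 2 mm. A picture is of the moment at which its call begins. There is no depth.
A pose or a line that the arm cannot do raises MotionError and nothing moves.
- sign_off(): hands the job in; it is judged then, once.
Trained networks look in the newest picture that a camera, given by its name, has taken for a name from the list of things; names that differ only in an ending like _2 or _b are one class to them, and where a whole thing is asked for, a point or a joint stands for the part that bears it (a point fixed in the world has none). Each returns a list of dicts, best first, with "score" (0 to 1); they miss things now and then, are a little off and sometimes report something else, mostly with a low value. They report only what shows in the picture. A call takes as long as a camera call. They do not tell look-alikes from the thing itself.
- spot_in(camera, name): "centre" ([column, row] in pixels, amid what is visible of it).
- silhouettes(camera, name): "mask" (480x640 bool, what is visible of it) and "centre" ([column, row] in pixels, amid what is visible of it).
- tip_of(camera, name): "centre" ([column, row] in pixels: a listed point, or the origin of a listed thing).
The state is a dict: "clock": time; "q": joint angles; "joint_velocities": joint speeds; "tau": joint torques, N m; "position": TCP position; "eef_rot": TCP orientation; "contact_force": force on the tool from outside, world axes, zero at the start; "wrist_torque": the same for the moment, N m; "finger_gap": opening from 0.0 (shut) to 1.0 (fully open); "grasp_force": force on a finger pad.
Only numpy, scipy, OpenCV 4.12 (cv2) and the standard library are available. Lean on these libraries where they do the work, as an engineer would, in place of code of your own. Each camera call takes 0.05 s, during which the arm holds its last target. There are 200 camera calls.

## Working session

There is one attempt and no reset: what is moved stays moved. The work goes in short steps, each a Python script; the robot and the scene stay as the last script left them, time stands still between calls to the robot, and variables do not carry over. Pictures are saved under pics/ and viewed, at most 10 in all, crops included, and the job is handed in when it is done.

```bash
mkdir -p pics
cat > h.py <<'E'
from cell import *
import numpy as np, cv2
def ray(f,px):
    K=np.array([[f['fx'],0,f['cx']],[0,f['fy'],f['cy']],[0,0,1.]])
    s=np.array([(px[0]-f['cx'])/f['fx'],(px[1]-f['cy'])/f['fy']]);u=s.copy()
    for _ in range(30): u=s/(1+f['k1']*(u@u))
    T=np.array(f['cam_to_world']);return T[:3,3],T[:3,:3]@np.array([u[0],u[1],1])
def at_z(f,px,z):
    o,d=ray(f,px);return o+d*(z-o[2])/d[2]
def proj(f,P):
    T=np.array(f['cam_to_world']);p=T[:3,:3].T@(np.array(P)-T[:3,3]);s=p[:2]/p[2];s=s*(1+f['k1']*(s@s))
    return [f['fx']*s[0]+f['cx'],f['fy']*s[1]+f['cy']]
E
python3 - <<'E'
from h import *
Z={'machine':0,'compartment':.065,'end_stop':.065,'cover':.065,'cover_back':.08,'tab_top':.076,'padlock':0,'oil_bottle':0,'blank_tin':0}
for c in('top','scene'):
    f=grab_frame(c);cv2.imwrite(f'pics/{c}0.png',f['img'][:,:,::-1])
    print(c,np.round(np.array(f['cam_to_world'])[:3,3],3))
    for n,z in Z.items():
        for r in tip_of(c,n)[:3]: print(n,round(r['score'],2),np.round(r['centre']),np.round(at_z(f,r['centre'],z),4))
E
```

```text
top [0.355 0.027 0.968]
machine 0.62 [271. 233.] [0.5107 0.1119 0.    ]
end_stop 0.74 [181. 199.] [0.5631 0.2742 0.065 ]
cover 0.97 [201. 359.] [0.2731 0.2268 0.065 ]
cover 0.7 [404. 158.] [ 0.6448 -0.1413  0.065 ]
cover 0.64 [391. 329.] [ 0.3278 -0.1116  0.065 ]
cover_back 0.88 [220. 344.] [0.2997 0.1913 0.08  ]
cover_back 0.81 [415. 349.] [ 0.2935 -0.151   0.08  ]
cover_back 0.76 [417. 139.] [ 0.6778 -0.1635  0.08  ]
tab_top 0.89 [268. 230.] [0.5049 0.1121 0.076 ]
tab_top 0.2 [306. 241.] [0.4836 0.0417 0.076 ]
padlock 0.72 [268. 157.] [0.6664 0.122  0.    ]
oil_bottle 0.86 [340. 186.] [ 0.6067 -0.0243  0.    ]
blank_tin 0.72 [383. 251.] [ 0.4771 -0.1084  0.    ]
blank_tin 0.51 [180. 201.] [0.5733 0.294  0.    ]
scene [ 0.81  -0.455  0.957]
machine 0.86 [347. 220.] [0.507  0.1201 0.    ]
end_stop 0.9 [416. 160.] [0.5644 0.2718 0.065 ]
cover 0.85 [185. 262.] [ 0.3472 -0.1462  0.065 ]
cover 0.74 [337. 378.] [ 0.6701 -0.1732  0.065 ]
cover 0.72 [316. 221.] [0.4849 0.0474 0.065 ]
cover_back 0.95 [344. 406.] [ 0.7055 -0.2088  0.08  ]
cover_back 0.72 [286. 230.] [ 0.4583 -0.0047  0.08  ]
cover_back 0.7 [163. 270.] [ 0.3343 -0.1844  0.08  ]
tab_top 0.86 [352. 197.] [0.5126 0.1208 0.076 ]
padlock 0.76 [415. 257.] [0.6546 0.1195 0.    ]
blank_tin 0.78 [257. 301.] [ 0.4691 -0.1123  0.    ]
```

View pics/top0.png

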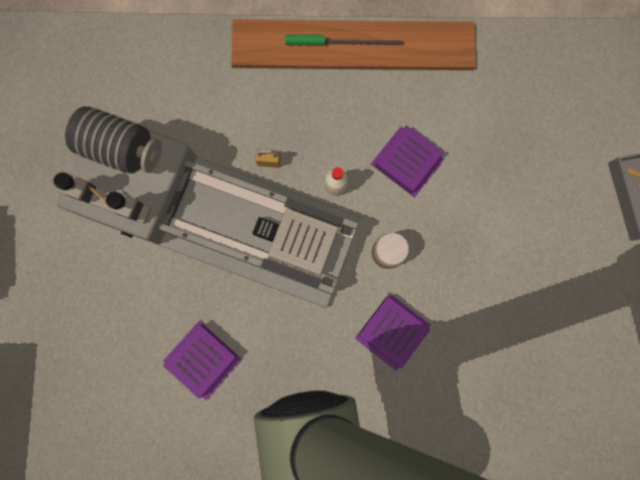

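View pics/scene0.png

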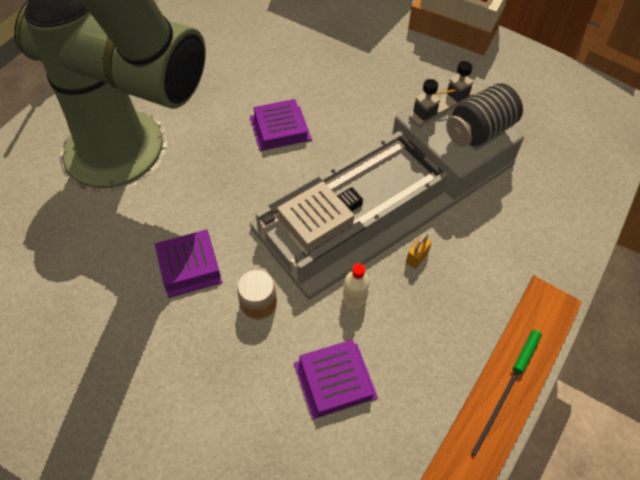

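The top view shows the grey machine, with its tab at about (265,229) and the beige cover at about (303,241). The three purple hoods are decoys. The tin is off the bare end, and the bottle and padlock are on the +x side. Next I'll fit the machine's pose and check it with an overlay.

```bash
cat >> h.py <<'E'
from scipy.spatial.transform import Rotation as R
import json,os
def M(P,pose):
    a=pose[2];x,y,z=P;c,s=np.cos(a),np.sin(a);return [pose[0]+c*x-s*y,pose[1]+s*x+c*y,z]
E
python3 - <<'E'
from h import *
from scipy.optimize import least_squares
pts={'end_stop':(0,.167,.065),'tab_top':(0,-.002,.076),'cover':(0,-.076,.065),'cover_back':(0,-.126,.08),'compartment':(0,-.0775,.065)}
p0=np.array([.509,.118,-.335]);obs=[];F={}
for c in('top','scene'):
  for k in range(2):
    f=F[c]=grab_frame(c)
    for n,P in pts.items():
        for r in tip_of(c,n):
            if np.hypot(*(np.array(proj(f,M(P,p0)))-r['centre']))<14: obs.append((f,P,r['centre'],n,c))
fun=lambda p:np.concatenate([np.array(proj(f,M(P,p)))-u for f,P,u,_,_ in obs])
s=least_squares(fun,p0,loss='soft_l1');p=s.x
print(p,[(n,c,np.round(e,1).tolist()) for (_,_,_,n,c),e in zip(obs,fun(p).reshape(-1,2))])
json.dump(p.tolist(),open('pose.json','w'))
rect=lambda x0,x1,y0,y1,z:[(x0,y0,z),(x1,y0,z),(x1,y1,z),(x0,y1,z)]
out=[]
for c,(x,y) in(('top',(160,140)),('scene',(240,120))):
    f=F[c];im=cv2.resize(f['img'][y:y+170,x:x+210,::-1],None,fx=3.5,fy=3.5,interpolation=2)[:, :] .copy()
    for q,col in((rect(-.046,.046,-.126,-.026,.095),(0,255,0)),(rect(-.017,.017,-.022,.018,.076),(0,0,255)),(rect(-.04,.04,-.13,.167,.065),(255,255,0))):
        u=(np.array([proj(f,M(P,p)) for P in q])-[x,y]+.5)*3.5
        cv2.polylines(im,[np.int32(u)],True,col,1)
    cv2.imwrite(f'pics/ov_{c}.png',im)
a=-0
for sg in(1,-1):
    xm=np.array([np.cos(p[2]),np.sin(p[2]),0])*sg;z=np.array([0,0,-1.])
    rv=R.from_matrix(np.c_[np.cross(xm,z),xm,z]).as_rotvec()
    for P in((0,0,.13),(0,0,.058),(0,-.15,.07),(0,0,.07)): 
        q=ik(M(P,p),rv);print(sg,P,None if q is None else np.round(q,2))
print(get_state()['clock'])
E
```

```text
[ 0.507818    0.11719089 -0.35210609] [('end_stop', 'top', [0.6, 0.7]), ('tab_top', 'top', [2.9, -0.8]), ('cover', 'top', [-0.1, 0.1]), ('cover_back', 'top', [-0.3, 1.5]), ('end_stop', 'top', [0.0, -2.5]), ('tab_top', 'top', [-3.8, -5.1]), ('tab_top', 'top', [1.8, -0.5]), ('cover', 'top', [-0.8, -0.6]), ('cover_back', 'top', [4.1, 2.1]), ('end_stop', 'scene', [-0.4, -0.9]), ('tab_top', 'scene', [-4.4, -2.5]), ('cover', 'scene', [0.4, -0.6]), ('cover_back', 'scene', [3.5, -0.2]), ('end_stop', 'scene', [2.7, -1.1]), ('tab_top', 'scene', [-7.2, -0.8]), ('cover', 'scene', [-3.6, 0.9]), ('cover_back', 'scene', [2.4, 1.4])]
1 (0, 0, 0.13) [ 0.09  0.33 -0.37  0.88  0.    2.01]
1 (0, 0, 0.058) [ 0.09  0.41 -0.45  0.71  0.    2.01]
1 (0, -0.15, 0.07) [-0.21  0.29 -0.6   0.68  0.    1.71]
1 (0, 0, 0.07) [ 0.09  0.39 -0.44  0.74  0.    2.01]
-1 (0, 0, 0.13) [ 0.09  0.33 -0.37  0.88  0.   -1.13]
-1 (0, 0, 0.058) [ 0.09  0.41 -0.45  0.71  0.   -1.13]
-1 (0, -0.15, 0.07) [-0.21  0.29 -0.6   0.68  0.   -1.43]
-1 (0, 0, 0.07) [ 0.09  0.39 -0.44  0.74  0.   -1.13]
2.2
```

View pics/ov_top.png

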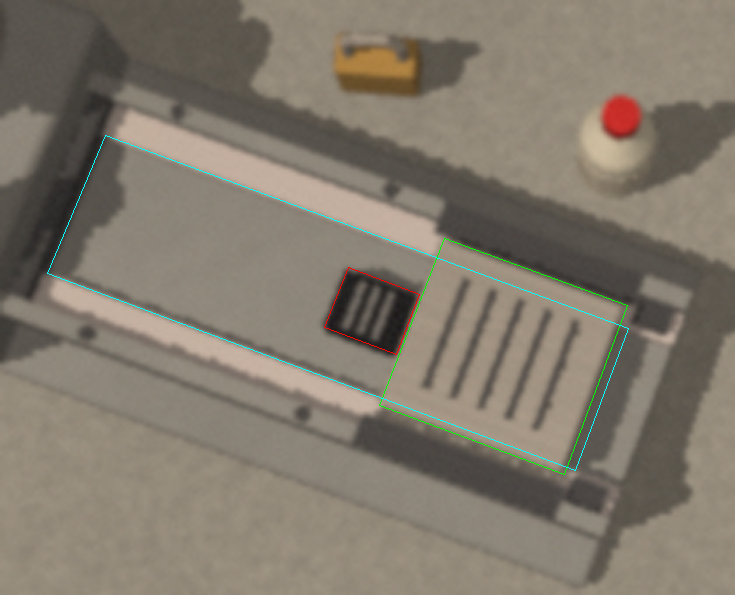

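View pics/ov_scene.png

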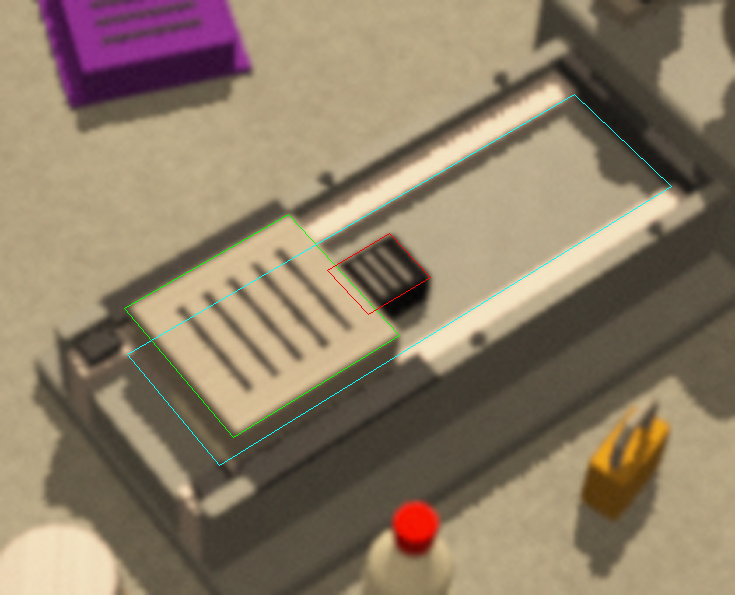

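The overlay matches the cover, tab and runners in both views to within about 2 mm. I'll press the tab now.

```bash
cat >> h.py <<'E'
if os.path.exists('pose.json'):
    p=json.load(open('pose.json'));_x=np.array([np.cos(p[2]),np.sin(p[2]),0]);_z=np.array([0,0,-1.])
    RV=R.from_matrix(np.c_[np.cross(_x,_z),_x,_z]).as_rotvec()
E
python3 - <<'E'
from h import *
grab(20)
movep(M((0,0.001,.15),p),RV)
move_l(M((0,0.001,.085),p),0.12)
hit=move_l(M((0,0.001,.0575),p),0.03,until_force=18)
s=get_state();print(hit,s['position'],s['contact_force'],s['clock'])
move_l(M((0,0.001,.15),p),0.15)
f=grab_frame('top');cv2.imwrite('pics/a.png',cv2.resize(f['img'][140:310,160:370,::-1],None,fx=3,fy=3))
print(get_state()['clock'])
E
```

```text
False [0.50834583 0.1181549  0.0576698 ] [ 0.92395957 -0.37371793  0.25193141] 7.3167
8.1333
```

Run:
```python
from h import *
s=get_state();print(s['finger_gap'],s['position'],s['eef_rot'],RV)
movep(M((0,-0.22,.19),p),RV)
f=grab_frame('scene');cv2.imwrite('pics/b.png',cv2.resize(f['img'][100:310,200:460,::-1],None,fx=3,fy=2.8))
f=grab_frame('top');cv2.imwrite('pics/c.png',cv2.resize(f['img'][140:310,160:370,::-1],None,fx=3,fy=3))
```

```text
0.0028702977403321046 [0.50730455 0.11806002 0.1489756 ] [-2.57543711e+00 -1.79750461e+00  2.40116028e-03] [2.57617824 1.7980295  0.        ]
```

View pics/b.png

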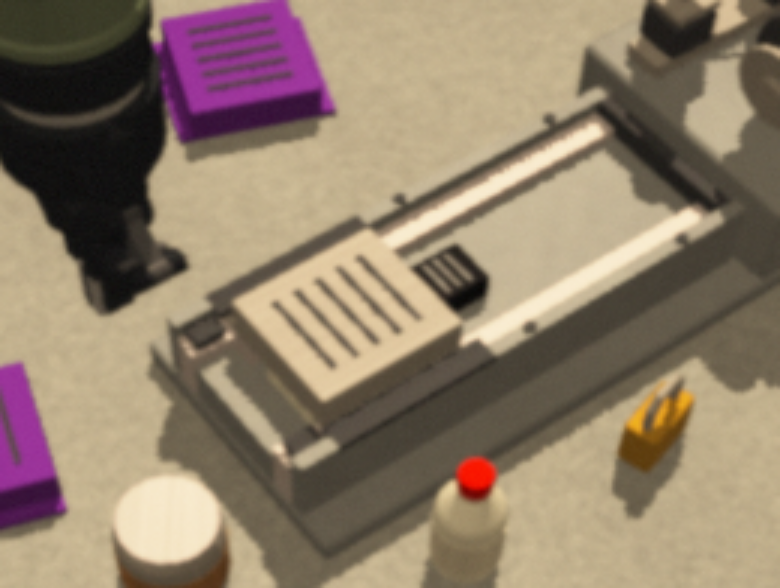

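Run:
```python
from h import *
s=get_state();print(s['finger_gap'],s['position'],s['contact_force'],s['clock'])
a=cv2.imread('pics/scene0.png')
f=grab_frame('scene');b=f['img'][:,:,::-1]
k=lambda i,x,y,w,h:cv2.resize(np.ascontiguousarray(i[y:y+h,x:x+w]),(400,300),interpolation=2)
r1=np.hstack([k(a,320,175,56,42),k(b,320,175,56,42)])
r2=np.hstack([k(b,180,130,120,90),k(cv2.imread('pics/top0.png'),240,205,56,42)])
cv2.imwrite('pics/d.png',np.vstack([r1,r2]))
```

```text
-0.0004067751262566205 [ 0.43232028 -0.08827347  0.18956724] [ 0.76703673 -0.34235635  0.80331052] 9.1333
```

View pics/d.png

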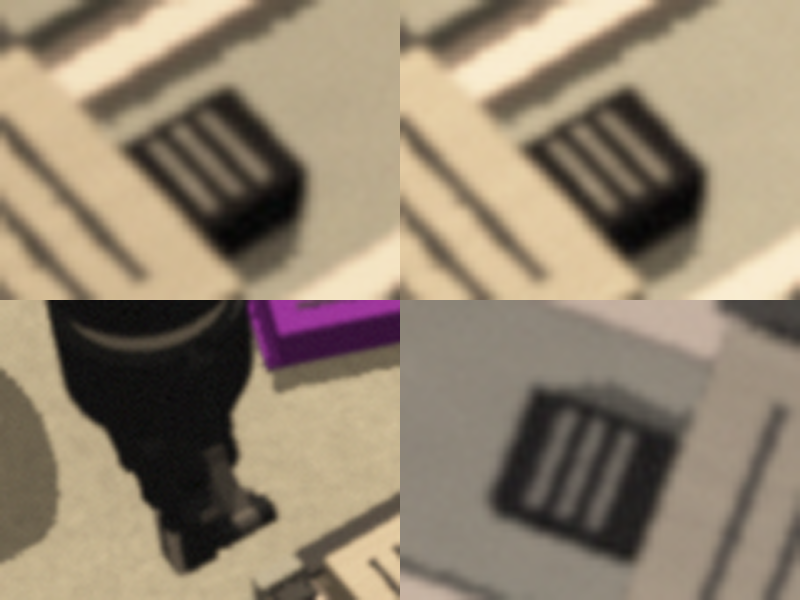

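Run:
```python
from h import *
f=grab_frame('scene');s=get_state()
for dz in(0,.02,.05): print(dz,proj(f,np.array(s['position'])+[0,0,dz]))
P=np.array(s['position']);Q=R.from_rotvec(s['eef_rot']).as_matrix()
for n,d in(('x',Q[:,0]),('y',Q[:,1])): print(n,np.round(proj(f,P+.02*d),1),np.round(d,2))
t=grab_frame('top');print('top',proj(t,P))
print(M((0,-.22,.19),p),[round(x,3) for x in s['q']],f['fx'])
im=f['img'][:,:,::-1][130:270,180:366].copy();im=cv2.resize(im,(797,600),interpolation=2)
for d,c in((0,(0,0,255)),(.02,(0,255,0))):
    u=(np.array(proj(f,P+[0,0,d]))-[180,130]+.5)*600/140;cv2.circle(im,tuple(np.int32(u)),4,c,-1)
cv2.imwrite('pics/e.png',im)
```

```text
0 [np.float64(238.46601585418745), np.float64(220.94806918549233)]
0.02 [np.float64(237.17999912371016), np.float64(213.45346783877508)]
0.05 [np.float64(235.17053491642116), np.float64(201.68722257583167)]
x [249.5 214.6] [0.34 0.94 0.  ]
y [245.5 229.9] [ 0.94 -0.34 -0.  ]
top [np.float64(386.990421413338), np.float64(263.9128207350459)]
[np.float64(0.43194540176909263), np.float64(-0.08931176592123606), 0.19] [np.float64(-0.369), np.float64(0.128), np.float64(-0.462), np.float64(0.981), np.float64(0.0), np.float64(1.552)] 610.6716708183864
```

View pics/e.png

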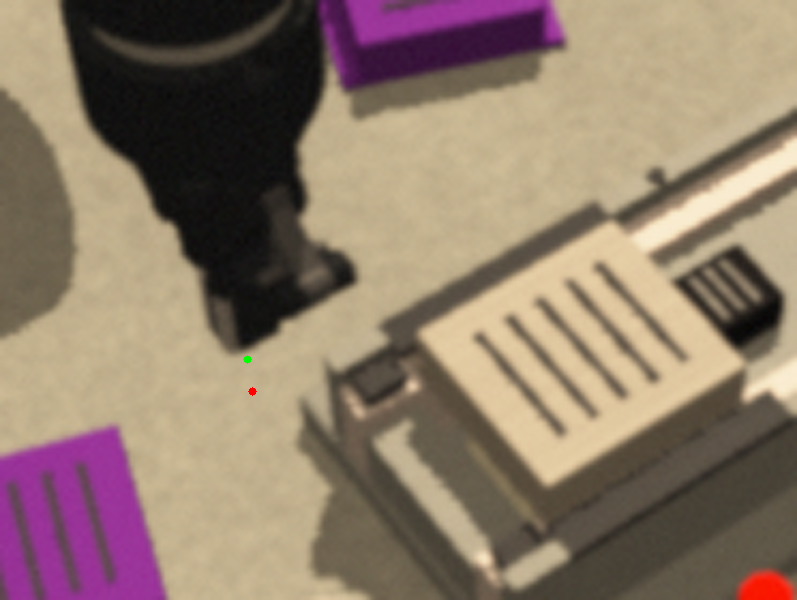

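Run:
```python
from h import *
t=grab_frame('top');s=get_state();P=np.array(s['position'])
im=t['img'][:,:,::-1][190:340,300:500].copy();im=cv2.resize(im,(800,600),interpolation=2)
for d,c in((0,(0,0,255)),(.02,(0,255,0)),(.073,(255,0,0))):
    u=(np.array(proj(t,P+[0,0,d]))-[300,190]+.5)*4;cv2.circle(im,tuple(np.int32(u)),3,c,-1)
cv2.imwrite('pics/f.png',im)
```

```text
(no output)
```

View pics/f.png

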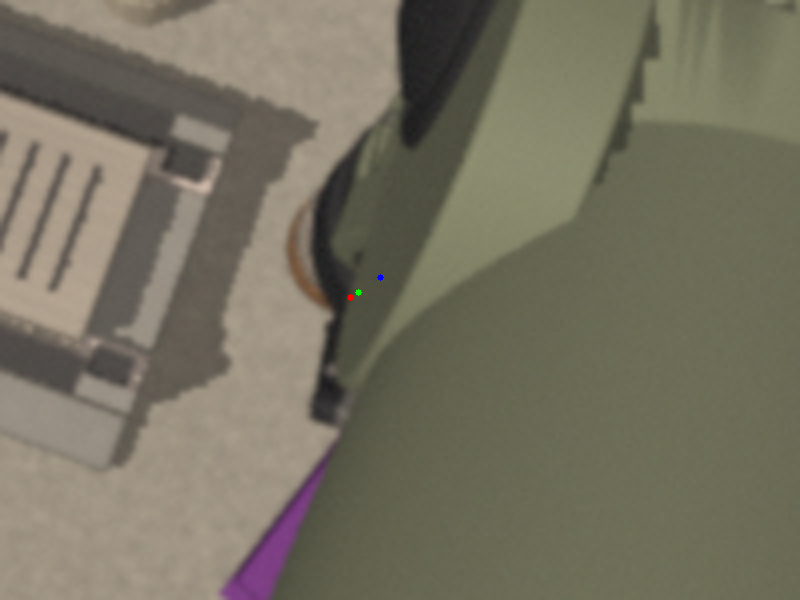

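Run:
```python
from h import *
t=grab_frame('top');f=grab_frame('scene');s=get_state();P=np.array(s['position'])
print({k:np.round(s[k],3) for k in('clock','finger_gap','grasp_force','contact_force','tau')})
def tri(u,v):
    o1,d1=ray(f,u);o2,d2=ray(t,v);A=np.c_[d1,-d2];x=np.linalg.lstsq(A,o2-o1,rcond=None)[0]
    a,b=o1+x[0]*d1,o2+x[1]*d2;return np.round((a+b)/2,3),round(float(np.linalg.norm(a-b)),4)
sc=lambda x,y:(180+x/4.286,130+y/4.286); tp=lambda x,y:(300+x/4,190+y/4)
for a in((235,345),(340,275),(315,265),(205,280)):
    for b in((320,405),(330,415),(335,330)): print(a,b,tri(sc(*a),tp(*b)))
for a in((235,345),(340,275)):
    for z in(.15,.19,.22,.25,.3):
        X=at_z(f,sc(*a),z);u=(np.array(proj(t,X))-[300,190])*4;print(a,z,np.round(X,3),np.round(u),'rel tool',np.round(R.from_rotvec(s['eef_rot']).as_matrix().T@(X-P),3))
```

```text
{'clock': np.float64(9.433), 'finger_gap': np.float64(-0.0), 'grasp_force': np.float64(0.0), 'contact_force': array([-0.023,  0.077,  0.25 ]), 'tau': array([ 5.3000e-02, -3.2667e+01,  2.5533e+01,  1.0000e-03,  2.0000e-03,
        1.0000e-03])}
(235, 345) (320, 405) (array([ 0.398, -0.073,  0.17 ]), 0.0202)
(235, 345) (330, 415) (array([ 0.396, -0.075,  0.17 ]), 0.0258)
(235, 345) (335, 330) (array([ 0.419, -0.081,  0.198]), 0.0026)
(340, 275) (320, 405) (array([ 0.412, -0.056,  0.205]), 0.0596)
(340, 275) (330, 415) (array([ 0.41 , -0.058,  0.206]), 0.0649)
(340, 275) (335, 330) (array([ 0.431, -0.064,  0.228]), 0.0413)
(315, 265) (320, 405) (array([ 0.408, -0.058,  0.21 ]), 0.0508)
(315, 265) (330, 415) (array([ 0.406, -0.06 ,  0.211]), 0.0561)
(315, 265) (335, 330) (array([ 0.428, -0.066,  0.233]), 0.0329)
(205, 280) (320, 405) (array([ 0.393, -0.071,  0.205]), 0.0113)
(205, 280) (330, 415) (array([ 0.391, -0.073,  0.205]), 0.0167)
(205, 280) (335, 330) (array([ 0.413, -0.079,  0.231]), 0.0053)
(235, 345) 0.15 [ 0.395 -0.057  0.15 ] [258. 394.] rel tool [ 0.018 -0.046  0.04 ]
(235, 345) 0.19 [ 0.416 -0.076  0.19 ] [318. 337.] rel tool [ 0.006 -0.019 -0.   ]
(235, 345) 0.22 [ 0.431 -0.091  0.22 ] [367. 290.] rel tool [-0.002  0.    -0.03 ]
(235, 345) 0.25 [ 0.447 -0.106  0.25 ] [420. 240.] rel tool [-0.011  0.02  -0.06 ]
(235, 345) 0.3 [ 0.472 -0.131  0.3  ] [517. 148.] rel tool [-0.025  0.052 -0.11 ]
(340, 275) 0.15 [ 0.409 -0.008  0.15 ] [141. 361.] rel tool [ 0.068 -0.05   0.04 ]
(340, 275) 0.19 [ 0.429 -0.03   0.19 ] [201. 304.] rel tool [ 0.054 -0.023 -0.   ]
(340, 275) 0.22 [ 0.443 -0.047  0.22 ] [251. 258.] rel tool [ 0.043 -0.004 -0.03 ]
(340, 275) 0.25 [ 0.458 -0.064  0.25 ] [304. 208.] rel tool [ 0.033  0.016 -0.06 ]
(340, 275) 0.3 [ 0.483 -0.091  0.3  ] [402. 116.] rel tool [ 0.015  0.049 -0.11 ]
```

The tips in the pictures don't line up with the reported TCP, so I'll take a clean composite above the tab with the fingers open and shut.

Run:
```python
from h import *
movep(M((0,0.001,.15),p),RV)
out=[]
def pan(c):
    f=grab_frame(c);P=np.array(get_state()['position']);o=np.int32(proj(f,P))-[64,52]
    o=np.maximum(o,0);im=cv2.resize(np.ascontiguousarray(f['img'][o[1]:o[1]+96,o[0]:o[0]+128,::-1]),(400,300),interpolation=2)
    Q=R.from_rotvec(get_state()['eef_rot']).as_matrix()
    for d,col in(((0,0,0),(0,0,255)),((0,0,-.02),(0,255,0)),((0,0,-.073),(255,0,0)),((0,.05,-.013),(0,255,255)),((0,-.05,-.013),(255,255,0))):
        cv2.circle(im,tuple(np.int32((np.array(proj(f,P+Q@d))-o+.5)*3.125)),3,col,-1)
    return im
a=[pan('top'),pan('scene')];g1=get_state()['finger_gap']
let_go();b=[pan('top'),pan('scene')];g2=get_state()['finger_gap'];grab(20)
s=get_state();print(g1,g2,s['finger_gap'],s['clock'],s['position'])
cv2.imwrite('pics/g.png',np.vstack([np.hstack(a),np.hstack(b)]))
```

```text
-0.001123217532429286 1.0046472482416025 -0.004072337937735054 12.0833 [0.50817926 0.11813153 0.15001422]
```

View pics/g.png

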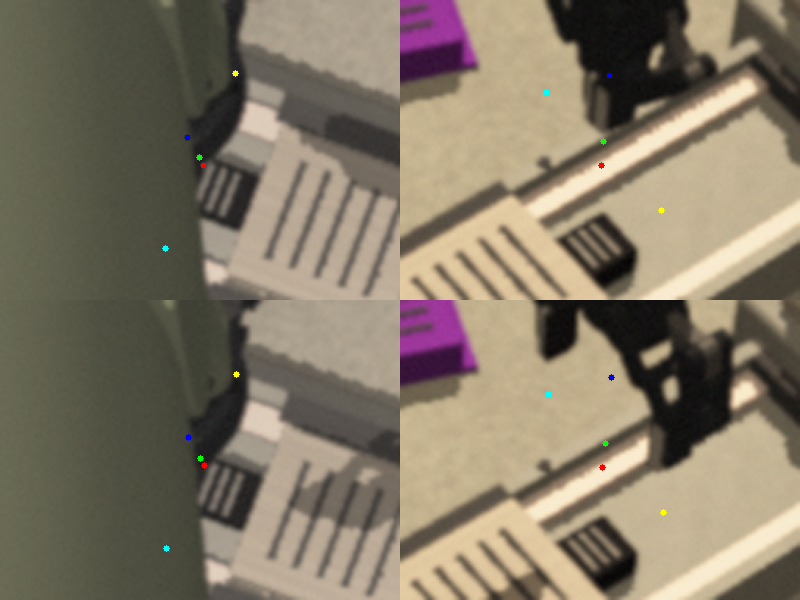

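With the fingers shut, the real tips sit about 30 mm above the reported TCP, so the first press stopped short of the tab. I'll press again, guided by force, and measure that offset from the contact.

Run:
```python
from h import *
move_l(M((0,0.001,.062),p),0.15)
h=move_l(M((0,0.001,.025),p),0.04,until_force=2.5);s=get_state();zc=s['position'][2]
print(h,zc,s['contact_force'],s['clock'])
if h:
    h=move_l(M((0,0.001,zc-.024),p),0.03,until_force=15);s=get_state();print(h,s['position'],s['contact_force'],s['clock'])
```

```text
True 0.033948652741228935 [-0.66403069  0.07836637  0.04302634] 13.4917
True [0.50747397 0.11806254 0.02329343] [-2.07154302  0.11853314 10.03705661] 14.0
```

Run:
```python
from h import *
move_l(M((0,0.001,.09),p),0.15)
f=grab_frame('scene')
print('tab px',[np.round(r['centre'],1) for r in tip_of('scene','tab_top')[:1]],'up',np.round(proj(f,M((0,-.002,.076),p)),1),'down',np.round(proj(f,M((0,-.002,.061),p)),1))
move_l(M((0,-.154,.09),p),0.15)
h=move_l(M((0,-.154,.036),p),0.08,until_force=6);s=get_state();print(h,s['position'],s['contact_force'],s['clock'])
f=grab_frame('scene');a=f['img'][140:280,230:416,::-1]
t=grab_frame('top');b=t['img'][180:290,250:396,::-1]
cv2.imwrite('pics/h.png',np.hstack([cv2.resize(np.ascontiguousarray(x),(400,301),interpolation=2) for x in(a,b)]))
```

```text
tab px [array([349.6, 201.7])] up [347.8 197.7] down [347.3 202.5]
False [ 0.45501059 -0.02733032  0.03622092] [-0.65121305 -0.50987988  0.74404417] 16.7083
```

View pics/h.png

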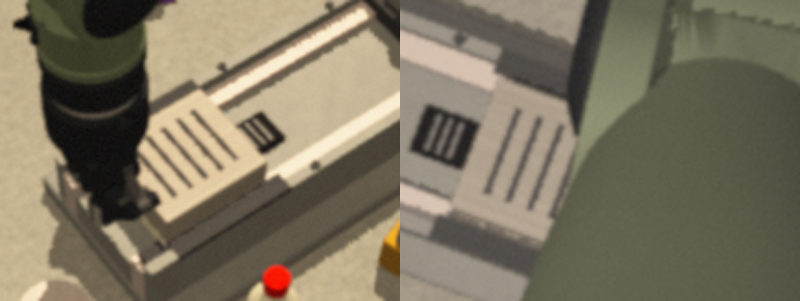

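The tab is down and the fingers are behind the cover. Now I'll push it.

Run:
```python
from h import *
h=move_l(M((0,-.06,.036),p),0.04,until_force=14);s=get_state();print(h,s['position'],s['contact_force'],s['clock'])
if not h:
    h=move_l(M((0,.008,.036),p),0.05,until_force=14);s=get_state();print(h,s['position'],s['contact_force'],s['clock'])
for c in('scene','top'):
    f=grab_frame(c)
    for n in('cover','tab_top'):print(c,n,[np.round(r['centre'],1) for r in tip_of(c,n)],'exp',np.round(proj(f,M((0,.069,.065),p)),1))
```

```text
False [0.48710703 0.06088237 0.03599442] [-0.4028841  -2.10836277  0.06566194] 19.3083
False [0.51066602 0.12485163 0.03603225] [ 0.2186738  -0.44767957 -0.04625818] 20.8167
scene cover [array([335.4, 378.6]), array([185.8, 263.9]), array([414. , 255.1]), array([379. , 185.4]), array([278.6, 130. ])] exp [377.9 183.1]
scene tab_top [array([352.3, 203.6])] exp [377.9 183.1]
top cover [array([389.9, 332.1]), array([403.6, 161.9])] exp [230.6 216.1]
top tab_top [array([265.3, 229.4]), array([385.5, 252.3])] exp [230.6 216.1]
```

Run:
```python
from h import *
move_l(M((0,-.02,.036),p),0.06)
move_l(M((0,-.02,.13),p),0.12)
movep(M((0,-.20,.19),p),RV)
sleep(.3)
Z={'cover':.065,'padlock':0,'oil_bottle':0,'blank_tin':0,'tab_top':.061}
for c in('scene','top'):
    f=grab_frame(c)
    for n,z in Z.items():
        for r in tip_of(c,n):
            w=at_z(f,r['centre'],z);d=w-np.array(M((0,0,z),p));a=p[2];m=(np.cos(a)*d[0]+np.sin(a)*d[1],-np.sin(a)*d[0]+np.cos(a)*d[1])
            print(c,n,round(r['score'],2),np.round(w,3),'mach',np.round(m,3))
print(get_state()['contact_force'],get_state()['clock'])
```

```text
scene cover 0.88 [ 0.352 -0.148  0.065] mach [-0.055 -0.303]
scene cover 0.85 [ 0.672 -0.172  0.065] mach [ 0.253 -0.215]
scene cover 0.63 [0.298 0.188 0.065] mach [-0.222 -0.006]
scene cover 0.57 [0.541 0.174 0.065] mach [0.011 0.065]
scene padlock 0.72 [0.652 0.113 0.   ] mach [0.137 0.046]
scene blank_tin 0.65 [ 0.469 -0.113 -0.   ] mach [ 0.043 -0.229]
scene blank_tin 0.37 [0.653 0.119 0.   ] mach [0.136 0.052]
scene tab_top 0.55 [0.511 0.122 0.061] mach [0.001 0.005]
top cover 0.87 [0.276 0.227 0.065] mach [-0.255  0.023]
top cover 0.56 [0.532 0.18  0.065] mach [0.    0.068]
top padlock 0.76 [0.661 0.121 0.   ] mach [0.143 0.057]
top oil_bottle 0.82 [ 0.602 -0.016  0.   ] mach [ 0.134 -0.092]
top blank_tin 0.17 [0.577 0.292 0.   ] mach [0.005 0.188]
top tab_top 0.67 [0.509 0.119 0.061] mach [0.    0.002]
[-0.53254065  0.2305683   0.03303109] 24.35
```

The cover is at y ≈ +66 mm, the tab is down, and the padlock, bottle and tin are where they started.

```bash
python3 -c "
from cell import *
print(sign_off())"
```

```text
the job is handed in; nothing more can be done
None
```

I handed the job in at about 24 s of the 42 s allowed: the tab is fully down, the cover sits at about y = +66 mm on the runners with the compartment uncovered, and the padlock, oil bottle and tin measured where they started; the hand-in gave no verdict.

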